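# Pack the servo and walk the kit case's sticky panel shut

## Task

Put the servo into the one empty compartment of the kit case, then slide the case's clear panel fully shut, both ends home against the far wall. The panel sticks and wedges when one end runs ahead of the other, so walk it along with gentle pushes at its two knobs in turn; never force it or squeeze a knob hard. Leave everything else as it is.

Things in the scene. Friction and masses are not known exactly. Their poses are not given: they have to be found in the camera images.
- case: Grey kit case with aluminium side rails, 280 mm deep (x), 400 mm wide (y), 73 mm high, fixed to the table. Origin: centre of its underside; x points from near wall to far wall, y left. A fixed white cover (top z = 72.5 mm) hides the near part up to x = +20 mm; beyond lies the open bay. A sliding panel comes out from under the cover, over the bay, towards +x, until its front edge meets the far wall.
- bay_floor (a point): Point at the middle of the bay's floor (case x = +76, y = 0, z = 6 mm). The bay runs from x = +20 mm to the far wall's inner face at x = +132 mm (that wall's top: z = 69 mm). Two dividers (tops z = 52 mm) part it into three compartments about 113 mm wide, centres at case y = -116, 0, +116 mm.
- panel: Sliding panel: clear with a black rim, 120 mm (x) by 350 mm (y) by 5 mm, 0.3 to 0.6 kg; origin under its centre, x towards shut, top at case z = 67 mm. Rail lips hold its ends down. While free, a push at a knob takes 2 to 6 N. The worn rails let an end lead by some 5 to 18 mm (unknown, it varies on the way), then it wedges: more push there only jams it, the lagging end still moves. Over 20 N would crack it.
- left_knob (a point): Centre of the black round upright knob (16 mm diameter, 26 mm tall, centre 13 mm above the panel's top) at the panel's left (+y) end, 150 mm from its middle and 12 mm behind its front edge; axes as the panel's. Home (panel shut): case x = +120 mm, y = +150 mm give or take the side play.
- right_knob (a point): The same knob at the panel's right (-y) end. Home: case x = +120 mm, y = -150 mm give or take the side play.
- servo_center (a point): Centre, half-way up, of the black box-shaped servo that stands on the table left or right of the case: body 40 mm (its x) by 20 mm (its y), 36 mm high, with mounting ears 54 mm long along x at 28 mm height and a small white disc on top (to 41.5 mm). The point is 20 mm above its foot. About 55 g.
- pad_top (a point): Centre of the top of the thin dark rubber pad (80 x 90 x 2 mm) on the floor of the one empty compartment, 8 mm above the table; axes as the case's. It is 44 mm from the far wall. At the start the gap from the panel's front edge to the far wall is 75 to 90 mm: the servo goes in with its long side along the case's x.
- battery_box: Bystander in a compartment: open black holder, 58 x 62 mm, 22 mm high, with four cells. Origin under its centre.
- caster: Bystander in a compartment: steel ball-caster unit with a 46 x 50 mm plate, 24 mm high. Origin under its centre.
- wheel: Bystander: rubber-tyred yellow robot wheel lying flat on the table at the other side of the case, 65 mm diameter, 28 mm high. Origin under its centre.
- gear_motor: Bystander: small yellow gear motor on the table left of the case, 70 x 22 x 19 mm. Origin under its centre.
- controller: Bystander: small green circuit board on brass feet, right of the case, 65 x 50 x 16 mm.
Mind the look-alikes: they are no part of the job. Leave any red look-alike of the part that bears servo_center alone.

How it is judged:
By the outcome, as a careful person would: the job done as asked, in the order asked, and still so for the second after the job is handed in, with the robot touching nothing.
It also fails if it takes over 72 s, if anything falls off the work surface, if the arm or the gripper's body presses on something with over 40 N, if the wrist force passes 120 N, or if a joint passes its speed limit or range.

## Robot

A 7-joint arm with a two-finger parallel gripper is mounted at the origin on the work surface. World frame = base frame: x ahead of the robot, y to its left, z up, the work surface at z = 0. Lengths are in m, angles in rad, forces in N, time in s.
With the tool pointing down it reaches from about 0.4 to 0.9 m from the base axis. Payload 5.5 kg.
Tool frame: the origin (TCP) lies midway between the tips of the shut fingers; the grasp point (between the pads) lies 19 mm behind it (manip.grip_depth is the distance from the TCP to the grasp point, in m); z points along the fingers, x is the direction in which the jaws open and shut, and the axes are right-handed (so a half turn about z gives the same grasp; the last joint's range is limited). The gripper opens to 92 mm and grips with 3 to 60 N. Pads are 19 mm wide; open, the fingers measure 130 mm over their backs; the gripper's body (75 mm by 190 mm) begins 47 mm behind the grasp point.
Start: joints at [1.441, 0.501, -0.427, 1.55, 0.221, 1.138, -0.21], TCP at [0.249, -0.6, 0.227] pointing down, gripper open.
Joint ranges: [-2.88, 2.88], [-0.31, 2.03], [-1.54, 1.56], [0.2, 2.42], [-1.41, 4.55], [0.19, 2.02], [-2.57, 2.57]. Speed limits (rad/s): [2.57, 2.57, 3.14, 3.14, 3.14, 3.14, 3.14].

## Interface

Orientations are given as a unit quaternion [x, y, z, w].
In Python, from bench import manip, effector, viewer gives the robot as it stands. Calls block until the motion is done:
- manip.move_pose(position, orientation): joint-space move of the TCP to a pose.
- manip.servo_line(position, ori=None, vel=0.15): straight line of the TCP; ori=None keeps the orientation; vel is the mean speed in m/s.
- manip.movej(angles): joint-space move.
- effector.open_jaws() and effector.close(f_grip=None): open the fingers fully, or close them until they stop; f_grip is the grip in N (None keeps the last).
- manip.sleep(seconds).
- manip.solve_ik(position, orientation): joint angles nearest the present ones, or None.
- viewer.get_image(name): name is "scene" or "top"; returns the picture (400x640x3 uint8, red, green, blue); there is no depth.
- viewer.get_calibration(name): a dict with "vfov" (degrees; the focal length in pixels is half the picture's height over the tangent of half this angle, whatever the lens; pixels are square), "cx", "cy" (the principal point, pixels), "dist_coeffs" ([k1, k2, p1, p2, k3] as OpenCV has them; the pictures are not rectified), "eye" and "attitude" of the camera in the world. Camera axes: x right, y down, z forward; pixel columns grow to the right and rows downward; lengths in m; the calibration is good to about 2 mm. A picture is of the moment at which its call begins. get_calibration takes no time and is no camera call.
A pose or a line that the arm cannot do raises manip.PlanningError and nothing moves.
- manip.hand_in(): hands the job in, once; it reports no verdict.
Readings, each from a call of its own:
- manip.current_clock(): time.
- manip.current_q(): joint angles.
- manip.current_joint_velocities(): joint speeds.
- manip.current_tau(): joint torques, N m.
- manip.current_tool_pos(): TCP position.
- manip.current_tcp_rot(): TCP orientation.
- manip.current_force(): force on the tool from outside, world axes, zero at the start.
- manip.current_wrist_torque(): the same for the moment, N m.
- manip.current_finger_gap(): finger opening in m.
Only numpy, scipy, OpenCV 4.12 (cv2) and the standard library are available. Lean on these libraries where they do the work, as an engineer would, in place of code of your own. Each camera call takes 0.05 s, during which the arm holds its last target.

## Working session

There is one attempt and no reset: what is moved stays moved. The work goes in short steps, each a Python script; the robot and the scene stay as the last script left them, time stands still between calls to the robot, and variables do not carry over. Pictures are saved under pics/ and viewed, and the job is handed in when it is done.

```bash
mkdir -p pics; ls; python3 - <<'E'
from bench import manip, effector, viewer
import cv2
for n in("scene","top"):
    cv2.imwrite(f"pics/{n}0.png",viewer.get_image(n)[:,:,::-1]); print(n,viewer.get_calibration(n))
print(manip.current_clock(),manip.current_tcp_rot(),manip.current_tool_pos(),manip.current_finger_gap(),manip.grip_depth)
E
```

```text
pics
scene {'vfov': 53.47466650393904, 'cx': 329.9528307506393, 'cy': 199.40370251073034, 'dist_coeffs': array([-0.08217253,  0.        ,  0.        ,  0.        ,  0.        ]), 'eye': array([ 1.23074337, -0.5619096 ,  0.71520167]), 'attitude': array([ 0.80059194,  0.38767707, -0.20548004, -0.40808944])}
top {'vfov': 55.56680486602548, 'cx': 321.93879506124256, 'cy': 200.12152519376184, 'dist_coeffs': array([-0.02954538,  0.        ,  0.        ,  0.        ,  0.        ]), 'eye': array([ 0.39011764, -0.04223233,  0.93160126]), 'attitude': array([ 0.70776578, -0.70383615,  0.03231943, -0.05135885])}
0.1 [ 8.31504538e-01 -5.55517248e-01 -7.16719487e-04 -5.25996955e-04] [ 0.24851366 -0.59992701  0.22576666] 0.09164749351415276 0.0188
```

View pics/scene0.png

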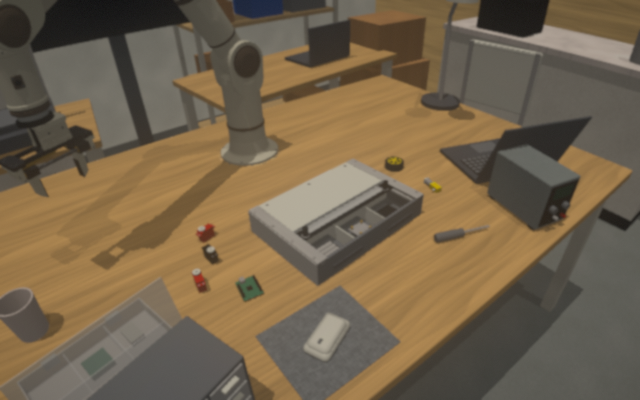

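View pics/top0.png

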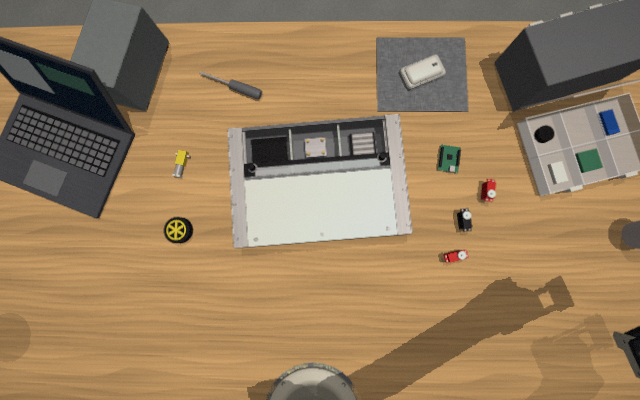

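Candidates for the servo in the top view are the black one at (465,219), a red one at (489,190) and a red one at (455,256). By the description I choose the black one. The empty compartment looks like the left one, with the dark pad at (268,151).

```bash
cat > h.py <<'E'
import numpy as np, cv2
from scipy.spatial.transform import Rotation as R
from bench import manip, effector, viewer
def cal(n):
    c=viewer.get_calibration(n); f=200/np.tan(np.radians(c['vfov']/2))
    K=np.array([[f,0,c['cx']],[0,f,c['cy']],[0,0,1.]]); return K,c['dist_coeffs'],np.array(c['eye']),R.from_quat(c['attitude'])
def px2w(n,uv,z):
    K,d,e,r=cal(n); p=cv2.undistortPoints(np.array(uv,float).reshape(-1,1,2),K,d).reshape(-1,2)
    v=r.apply(np.c_[p,np.ones(len(p))]); return e+v*((z-e[2])/v[:,2])[:,None]
def w2px(n,P):
    K,d,e,r=cal(n); M=r.inv(); return cv2.projectPoints(np.array(P,float).reshape(-1,1,3),M.as_rotvec(),M.apply(-e),K,d)[0].reshape(-1,2)
def crop(n,u0,v0,u1,v1,s,name,im=None):
    if im is None: im=viewer.get_image(n)
    cv2.imwrite(f"pics/{name}.png",cv2.resize(im[v0:v1,u0:u1,::-1],None,fx=s,fy=s,interpolation=cv2.INTER_CUBIC))
E
python3 - <<'E'
from h import *
im=cv2.imread("pics/top0.png")[:,:,::-1]
crop("top",435,140,515,280,4,"c_servo",im)
crop("top",220,105,420,255,4,"c_case",im)
print(w2px("scene",[[0.25,-0.6,.227]]),w2px("scene",[[0,0,0]]))
E
```

```text
[[ 64.03311593 185.16556104]] [[249.03621899 151.05341293]]
```

View pics/c_servo.png

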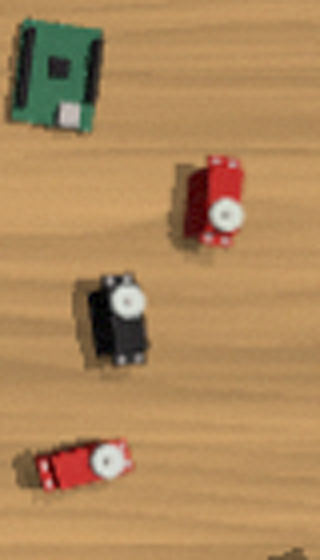

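View pics/c_case.png

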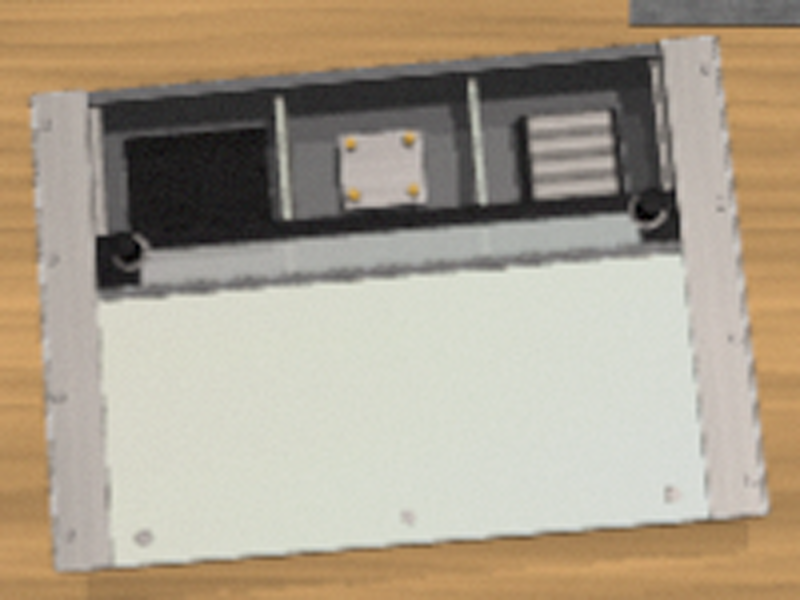

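The crop confirms it: the black body with ears and white disc is at crop (118,320), and both red ones are look-alikes. The pad is in the left compartment at crop (200,180), and the knobs are at crop (130,247) and (648,207). Next I fit the poses.

```bash
python3 - <<'E'
from h import *
from scipy.optimize import least_squares
px=np.array([[32,95],[55,570],[768,515],[717,37]])/4+[220,105]-.375
L=np.array([[.14,.2],[-.14,.2],[-.14,-.2],[.14,-.2]])
W=px2w("top",px,.073)
print(W, [np.linalg.norm(W[i]-W[(i+1)%4]) for i in range(4)])
def f(p):
    c,s=np.cos(p[2]),np.sin(p[2]); return (p[:2]+L@np.array([[c,s],[-s,c]])-W[:,:2]).ravel()
r=least_squares(f,[.5,0,0]);print("case",r.x,r.fun*1000)
x,y,t=r.x;Rt=np.array([[np.cos(t),-np.sin(t)],[np.sin(t),np.cos(t)]])
toc=lambda p:(p[:,:2]-[x,y])@Rt
k=np.array([[130,247],[648,207]])/4+[220,105]-.375
# knob tops: z=.093
print("knobs case",toc(px2w("top",k,.093))*1000)
pad=np.array([[126,140],[265,130]])/4+[220,105]-.375
print("pad far corners",toc(px2w("top",pad,.008))*1000)
e=np.array([[118.5,278.5],[129,358],[127,301]])/4+[435,140]-.375
E_=px2w("top",e[:2],.030);print("ears",E_,E_[:2].mean(0),np.degrees(np.arctan2(*(E_[0]-E_[1])[1::-1])),np.linalg.norm(E_[0]-E_[1]))
print("disc",px2w("top",e[2:],.0415))
# overlay on scene and top
for n in("top","scene"):
    im=cv2.imread(f"pics/{n}0.png")
    for P,z in [(L,.073),(L,0),(np.array([[.132,-.17],[.132,.17],[.02,.17],[.02,-.17]]),.069),(np.array([[.128,.161],[.128,.071],[.048,.071],[.048,.161]]),.008)]:
        w=np.c_[[x,y]+P@Rt.T,np.full(len(P),z)]
        cv2.polylines(im,[np.round(w2px(n,w)*16).astype(np.int32)],True,(0,0,255),1,cv2.LINE_AA,4)
    m=E_.mean(0);m[2]=.02
    q=w2px(n,[m,[m[0],m[1],0.04]]);cv2.polylines(im,[np.round(q*16).astype(np.int32)],False,(255,255,0),1,cv2.LINE_AA,4)
    c=im[100:260,220:500] if n=="top" else im[150:310,180:440]
    cv2.imwrite(f"pics/ov_{n}.png",cv2.resize(c,None,fx=2.8,fy=2.8,interpolation=cv2.INTER_CUBIC))
E
```

```text
[[ 0.66142493  0.20461356  0.073     ]
 [ 0.38425687  0.18111832  0.073     ]
 [ 0.41783766 -0.22067703  0.073     ]
 [ 0.69579432 -0.19700661  0.073     ]] [np.float64(0.27816211138037517), np.float64(0.4031961990187685), np.float64(0.2789627110010062), np.float64(0.40308809705591603)]
case [ 0.53982844 -0.00798794  0.08450124] [ 1.02383635 -1.49902191 -0.80903331 -1.63598073 -0.62953649  1.58661444
  0.41473345  1.5483882 ]
knobs case [[  38.65233366  144.61739315]
 [  37.24828499 -148.53803563]]
pad far corners [[126.67040183 160.26877271]
 [125.54783512  72.41357072]]
ears [[ 0.47687545 -0.35538016  0.03      ]
 [ 0.42983037 -0.35987671  0.03      ]] [ 0.45335291 -0.35762843  0.03      ] 5.4597156343738105 0.04725948102779686
disc [[ 0.46258101 -0.35586948  0.0415    ]]
```

View pics/ov_top.png

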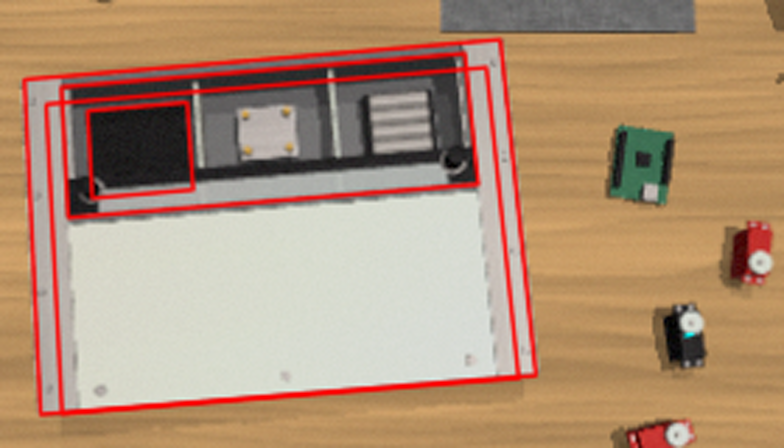

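View pics/ov_scene.png

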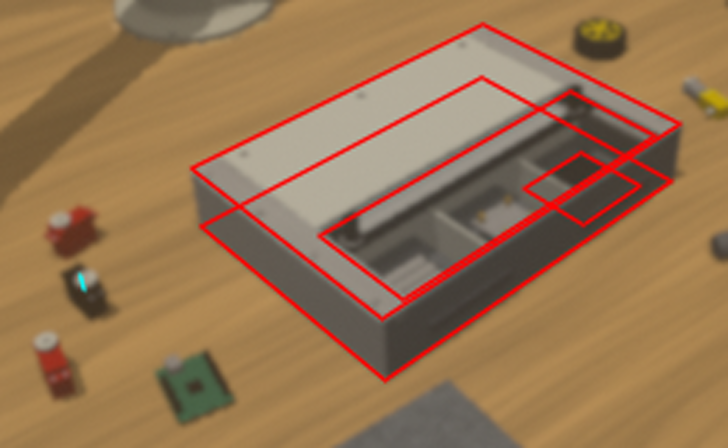

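View pics/g1.png

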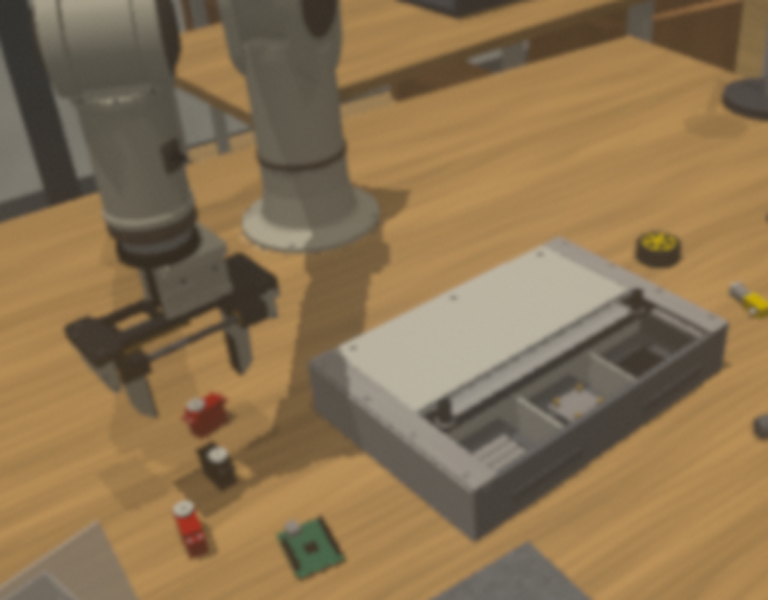

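The fingers taper to thin tips, which helps inside the compartment. The servo stands free below the gripper at crop (215,465).

```bash
python3 - <<'E'
from h import *
S=np.array([.4533,-.3576]); q=down(5.46-90)
manip.servo_line([*S,.014],q,vel=.12)
print(manip.current_tool_pos(),manip.current_force())
effector.close(f_grip=12)
print(manip.current_finger_gap(),manip.current_force(),manip.current_tool_pos())
manip.servo_line([*S,.16],vel=.2)
print(manip.current_finger_gap(),manip.current_force(),manip.current_clock())
T=c2w(92,116,160)
manip.move_pose(T,QC)
print(manip.current_finger_gap(),manip.current_force(),manip.current_clock(),w2c(manip.current_tool_pos()))
a=viewer.get_image("scene");b=viewer.get_image("top")
a=cv2.resize(a[60:310,180:440],None,fx=2,fy=2,interpolation=cv2.INTER_CUBIC);b=b[60:260,180:440]
cv2.imwrite("pics/g2.png",a[:,:,::-1]);cv2.imwrite("pics/g2t.png",cv2.resize(b,None,fx=3,fy=3)[:,:,::-1])
E
```

```text
[ 0.45395584 -0.35795983  0.0146996 ] [ 0.21748741 -0.75149382  0.23049081]
0.019815212235544295 [0.52081893 0.1987442  0.43973746] [ 0.45330191 -0.35762381  0.0139817 ]
0.019982625828748532 [-0.28680554 -0.1090193  -1.25777449] 4.4417
0.020110476273314474 [ 0.46556588 -0.10705993 -0.15159842] 6.2667 [ 92.1215246  113.78827414 159.72286856]
```

View pics/g2.png

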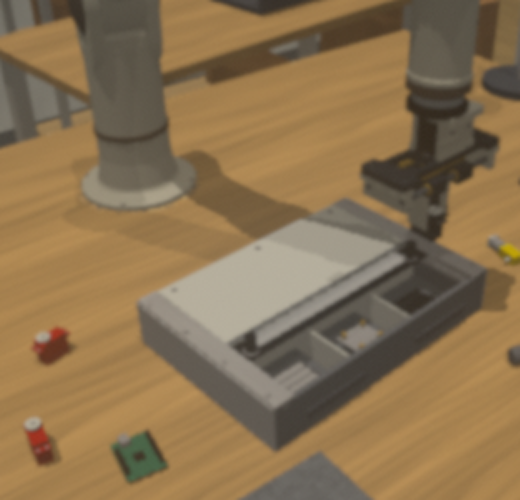

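View pics/g2t.png

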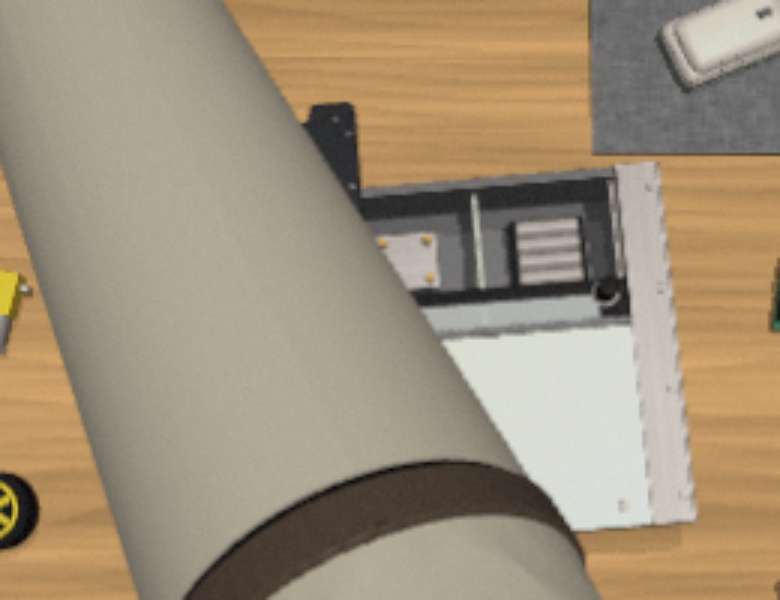

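```bash
python3 - <<'E'
from h import *
manip.servo_line(c2w(92,116,80),vel=.15)
print(w2c(manip.current_tool_pos()),manip.current_force())
manip.servo_line(c2w(92,116,26),vel=.1)
print(w2c(manip.current_tool_pos()),manip.current_force())
for z in (24,23,22,21):
    manip.servo_line(c2w(92,116,z),vel=.03); f=manip.current_force()
    print(z,w2c(manip.current_tool_pos()),f)
    if f[2]>3.5: break
effector.open_jaws()
print(manip.current_finger_gap(),manip.current_force(),manip.current_clock())
manip.servo_line(c2w(92,116,130),vel=.12)
print(manip.current_finger_gap(),manip.current_force(),manip.current_clock())
a=viewer.get_image("scene")
cv2.imwrite("pics/g3.png",cv2.resize(a[150:310,240:440],None,fx=3.5,fy=3.5,interpolation=cv2.INTER_CUBIC)[:,:,::-1])
E
```

```text
[ 92.54299843 116.15628761  80.55393172] [ 0.32152222  0.14513471 -0.53573566]
[ 91.96150615 116.26766533  25.71018464] [0.25524494 0.34609499 0.32543434]
24 [ 92.34993426 116.03993871  24.47472547] [ 0.40873458 -0.24024668 -0.42603193]
23 [ 92.05864401 115.95343565  23.13394472] [-0.31933394  0.76231136 -0.12092348]
22 [ 92.05380312 115.97419861  22.00602249] [ 0.40642526  0.55550355 -0.10883875]
21 [ 92.06955742 115.97378143  21.93192636] [-2.01542252 -0.87940706  5.92909241]
0.06855039664269791 [-1.37981151 -8.6163381   4.8083442 ] 9.5583
0.09147889156175512 [-0.03693177  0.388321   -0.9945252 ] 10.6167
```

View pics/g3.png

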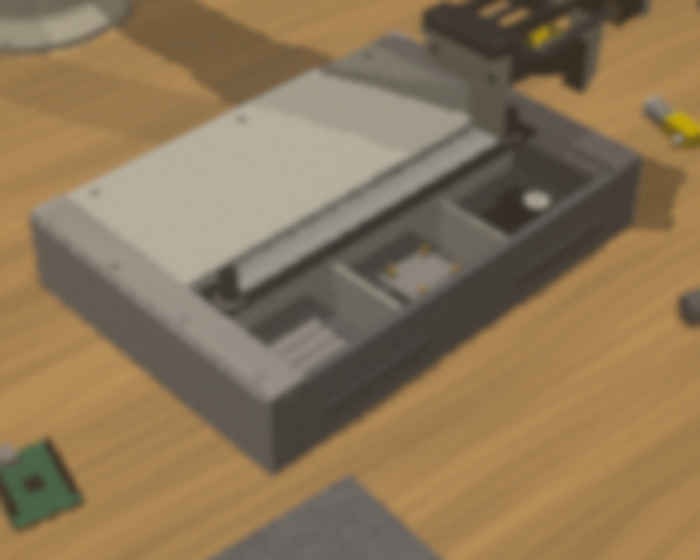

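The servo stands upright on the pad, with its disc at crop (537,200). During opening the fingers stopped lightly against the compartment walls at 69 mm gap. Next is the first careful push.

```bash
cat >> h.py <<'E'
EX=np.array([np.cos(CT),np.sin(CT),0])
def fx(): return -np.mean([manip.current_force()@EX for _ in range(4)])
def goto(x,y,z=79,vel=.3): manip.servo_line(c2w(x,y,z),QC,vel=vel)
def push(y,x0,x1,fmax=7.5,step=1.0,v=.03,verbose=True):
    """from tool x0 step to x1 in case mm; returns x at stop, contact x, log"""
    b=fx(); x=x0; con=None; log=[]
    while x<x1-1e-6:
        x=min(x+step,x1); goto(x,y,vel=v); F=fx()-b; log.append((round(x,1),round(F,1)))
        if F>1.8 and con is None: con=x
        if F>fmax: break
    if verbose: print("y",y,"contact",con,"end",x,"t",round(manip.current_clock(),2),[l[1] for l in log])
    return x,con,log
E
python3 - <<'E'
from h import *
effector.close(f_grip=12)
goto(14,147,100,.2); goto(14,147,79,.15)
print(manip.current_clock(),manip.current_finger_gap(),manip.current_force())
print(push(147,14,32)[:2], w2c(manip.current_tool_pos()))
E
```

```text
12.9833 0.0003653272174160652 [ 0.35653422 -0.40134493 -0.00262492]
y 147 contact 25.0 end 32.0 t 17.48 [np.float64(0.2), np.float64(0.5), np.float64(-0.6), np.float64(-0.6), np.float64(-0.4), np.float64(0.1), np.float64(0.4), np.float64(0.2), np.float64(-0.6), np.float64(1.2), np.float64(3.0), np.float64(2.5), np.float64(1.6), np.float64(0.9), np.float64(1.6), np.float64(1.6), np.float64(1.3), np.float64(0.8)]
(32.0, 25.0) [ 32.13567692 146.98803788  79.01997877]
```

```bash
cat >> h.py <<'E'
Y={'L':148,'R':-151}
HOME=105.0
def cyc(s,xs,xo,xcur,ycur,lead=8,fmax=6,stop=HOME-2,free=4):
    """push side s; xs = its last contact tool x, xo other's; returns new x"""
    y=Y[s]; b0=xcur-4
    goto(b0,ycur,vel=.1)
    goto(xs-3.5,y,vel=.4)
    b=fx(); x=xs-3.5; F=0; log=[]; con=None
    while True:
        lim=min(xo+lead,stop)
        if x>=lim-.3: break
        if F>=3.8: st=1
        elif con is not None and x<xo-free: st=xo-free-x+.5 if xo-free-x>2 else 2
        else: st=2
        x=min(x+st,lim); goto(x,y,vel=.05); F=fx()-b; log.append((round(float(x),1),round(float(F),1)))
        if F>1.2 and con is None: con=x
        if F>fmax: break
    print(s,"con",con,"end",round(float(x),1),"t",round(manip.current_clock(),2),log)
    return x
E
python3 - <<'E'
from h import *
x=cyc('R',22.7,32,32,147)
E
```

```text
R con 27.2 end 40.0 t 21.38 [(21.2, -0.3), (23.2, 0.1), (25.2, 0.5), (27.2, 1.8), (29.2, 0.8), (31.2, 0.5), (33.2, 1.4), (35.2, 0.8), (37.2, 1.0), (39.2, 3.8), (40.0, 4.8)]
```

```bash
sed -i 's/xs-3.5/xs-2/g; s/else: st=2$/else: st=2.5/' h.py; python3 - <<'E'
from h import *
xl=cyc('L',33,40,40,-151,lead=11)
xr=cyc('R',41,xl,xl,148,lead=11)
print(xl,xr,manip.current_clock())
E
```

```text
L con None end 51.0 t 24.52 [(33.5, -0.9), (36.0, -0.8), (38.5, -1.3), (41.0, -1.0), (43.5, -1.0), (46.0, -0.1), (48.5, -0.4), (51.0, -0.3)]
R con 41.5 end 61.0 t 27.69 [(41.5, 1.3), (47.5, 0.3), (50.0, 0.3), (52.5, 1.9), (55.0, 1.0), (57.5, 1.9), (60.0, 4.5), (61.0, 6.6)]
51.0 61.0 27.6917
```

```bash
python3 - <<'E'
from h import *
crop("top",220,105,420,255,4,"p1")
a=viewer.get_image("scene");cv2.imwrite("pics/p1s.png",cv2.resize(a[150:290,240:440],None,fx=4,fy=4,interpolation=cv2.INTER_CUBIC)[:,:,::-1])
E
```

```text
(no output)
```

View pics/p1.png

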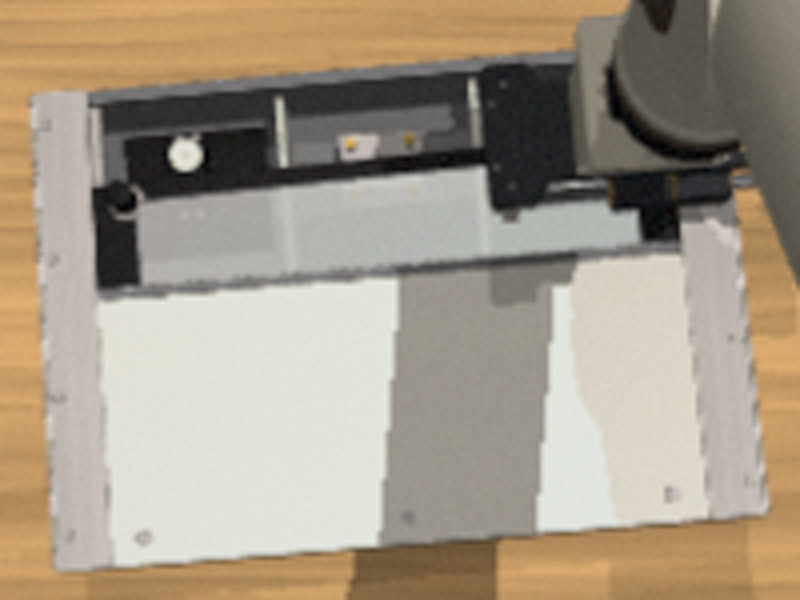

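View pics/p1s.png

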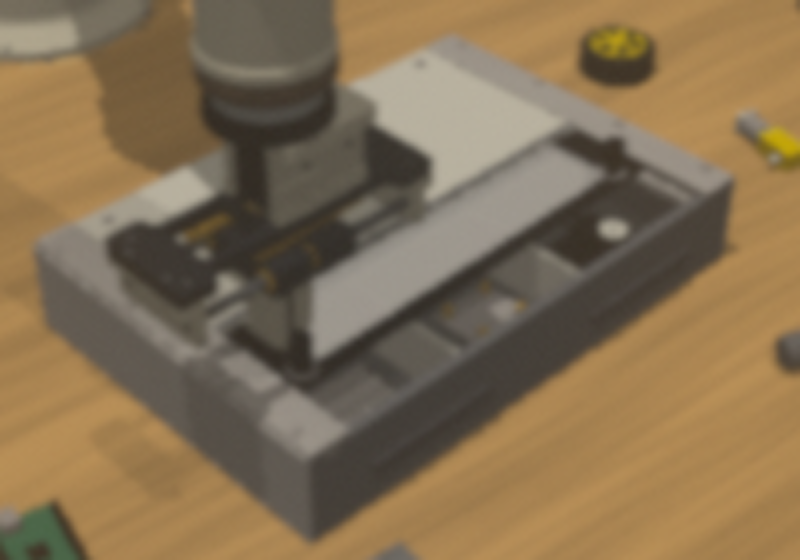

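```bash
sed -i 's/    b=fx(); x=xs-2; F=0/    b=0; x=xs-2; F=0/' h.py; grep -n "b=0" h.py; python3 - <<'E'
from h import *
k=np.array([[123,198]])/4+[220,105]-.375
print(w2c(px2w("top",k,.093)[0]))
xl=cyc('L',46,61,61,-151,lead=10)
xr=cyc('R',58,xl,xl,148,lead=10)
print(xl,xr,manip.current_clock())
E
```

```text
41:    b=0; x=xs-2; F=0; log=[]; con=None
[ 67.31564505 147.07231914  93.        ]
L con 69.0 end 71.0 t 31.69 [(46.5, -0.2), (49.0, 0.2), (51.5, 0.4), (54.0, -0.4), (56.5, 0.9), (59.0, 1.1), (61.5, 0.2), (64.0, 0.7), (66.5, 0.5), (69.0, 1.4), (71.0, 2.1)]
R con 66.0 end 81.0 t 35.59 [(58.5, 0.3), (61.0, -0.4), (63.5, 0.6), (66.0, 1.4), (68.0, 1.3), (70.5, 0.5), (73.0, 0.9), (75.5, 2.0), (78.0, 1.9), (80.5, 5.4), (81.0, 6.1)]
71 81 35.5917
```

```bash
python3 - <<'E'
from h import *
xl=cyc('L',71.5,81,81,-151,lead=10)
xr=cyc('R',84,xl,xl,148,lead=9)
print(xl,xr,manip.current_clock())
E
```

```text
L con 82.0 end 91.0 t 38.99 [(72.0, 0.0), (74.5, 0.5), (77.0, 0.4), (79.5, 0.4), (82.0, 1.4), (84.5, 0.8), (87.0, 0.7), (89.5, 1.0), (91.0, 0.9)]
R con 89.5 end 100.0 t 42.14 [(84.5, 1.0), (87.0, 1.0), (89.5, 1.3), (92.0, 1.7), (94.5, 1.0), (97.0, 0.9), (99.5, 5.3), (100.0, 6.2)]
91 100 42.1417
```

```bash
python3 - <<'E'
from h import *
xl=cyc('L',91.5,100,100,-151,lead=10,stop=103,free=3)
print(xl,w2c(manip.current_tool_pos()),manip.current_clock())
crop("top",220,105,420,255,4,"p2")
a=viewer.get_image("scene");cv2.imwrite("pics/p2s.png",cv2.resize(a[150:290,240:440],None,fx=4,fy=4,interpolation=cv2.INTER_CUBIC)[:,:,::-1])
E
```

```text
L con 97.0 end 103.0 t 44.79 [(92.0, 0.8), (94.5, 0.1), (97.0, 1.6), (99.5, 0.4), (102.0, 0.7), (103.0, 4.7)]
103 [102.32211569 148.15358194  78.86422995] 44.7917
```

View pics/p2.png

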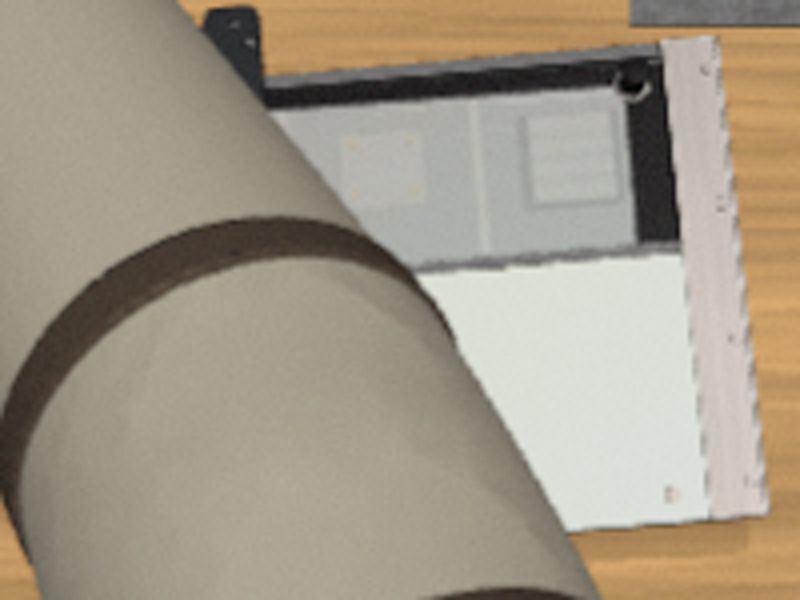

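View pics/p2s.png

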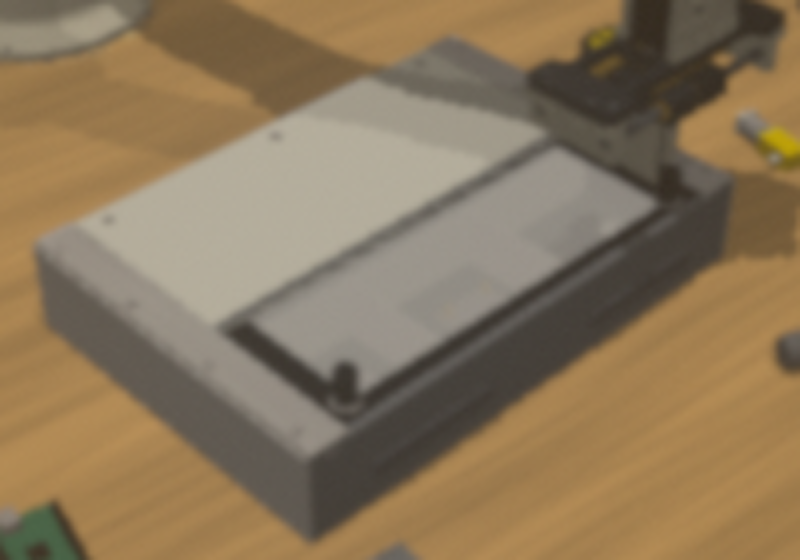

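```bash
sed -i 's/else: st=2.5$/else: st=FINE/' h.py; echo "FINE=1" >> h.py; python3 - <<'E'
from h import *
xr=cyc('R',101,103,103,148,lead=10,fmax=7,stop=106)
print(w2c(manip.current_tool_pos()))
xl=cyc('L',102,103,xr,-151,lead=10,fmax=7,stop=106)
print(w2c(manip.current_tool_pos()))
print(xl,xr,manip.current_clock())
E
```

```text
R con 100 end 106.0 t 47.79 [(100.0, 1.5), (101.0, 1.1), (102.0, 1.6), (103.0, 1.0), (104.0, 2.6), (105.0, 5.6), (106.0, 8.6)]
[ 103.96228521 -150.98166263   78.81139552]
L con 104 end 106.0 t 50.44 [(101.0, 0.6), (102.0, -1.0), (103.0, 0.9), (104.0, 6.0), (105.0, 6.9), (106.0, 9.0)]
[102.83163168 147.94745311  78.5074853 ]
106 106 50.4417
```

```bash
python3 - <<'E'
from h import *
xr=cyc('R',103,106,106,148,lead=10,fmax=7,stop=107)
print(w2c(manip.current_tool_pos()))
goto(98,-151,vel=.1); goto(98,-151,150,.2); 
manip.move_pose(c2w(-20,-330,230),QC)
print(manip.current_clock(),manip.current_force())
crop("top",220,105,420,255,4,"p3")
a=viewer.get_image("scene");cv2.imwrite("pics/p3s.png",cv2.resize(a[150:290,240:440],None,fx=4,fy=4,interpolation=cv2.INTER_CUBIC)[:,:,::-1])
E
```

```text
R con 104 end 106.0 t 52.84 [(102.0, 0.1), (103.0, 0.7), (104.0, 1.3), (105.0, 5.7), (106.0, 7.3)]
[ 103.90988215 -150.8748514    78.74047793]
54.5167 [ 0.38571733 -0.33728127 -0.47862887]
```

View pics/p3.png

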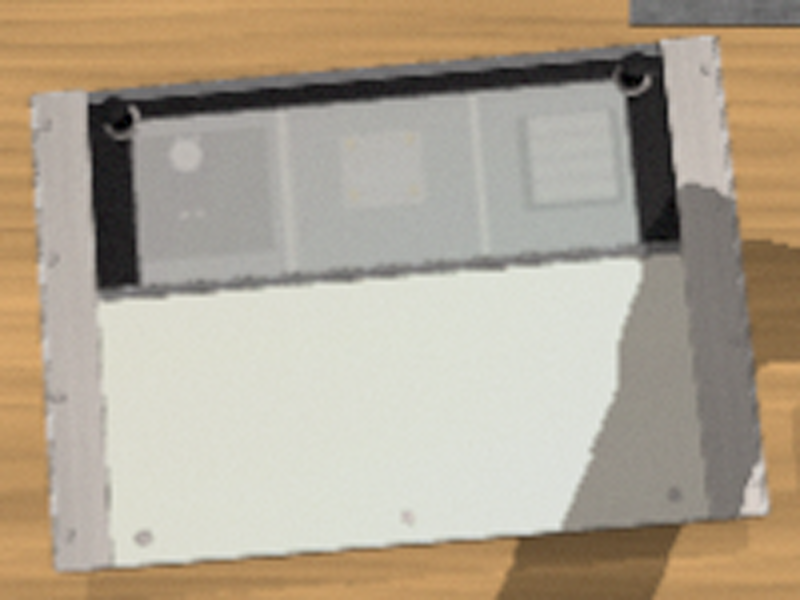

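View pics/p3s.png

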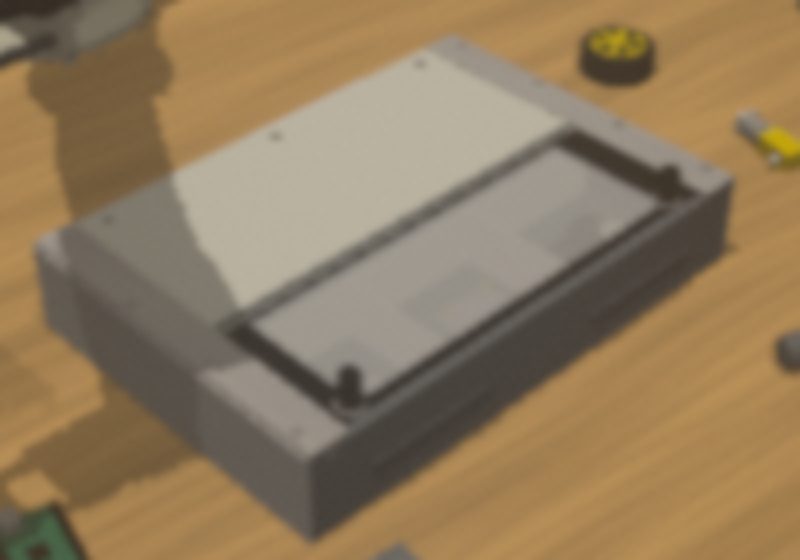

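```bash
python3 - <<'E'
from h import *
k=np.array([[121,115],[631,73]])/4+[220,105]-.375
for p in px2w("top",k,.093): print(w2c(p))
im=viewer.get_image("top")
A=[cv2.resize(im[112:142,u:u+40],None,fx=10,fy=10,interpolation=cv2.INTER_CUBIC) for u in(236,355)]
o=np.hstack(A); o=np.clip(o.astype(float)*1.8,0,255).astype(np.uint8)
cv2.imwrite("pics/p4.png",o[:,:,::-1])
im=viewer.get_image("scene")
# scene strips
w=w2px("scene",[c2w(132,172,69),c2w(132,-172,69)]);print(w)
A=[cv2.resize(im[int(v)-18:int(v)+18,int(u)-20:int(u)+20],None,fx=10,fy=10,interpolation=cv2.INTER_CUBIC) for u,v in w]
o=np.hstack(A); o=np.clip(o.astype(float)*1.8,0,255).astype(np.uint8)
cv2.imwrite("pics/p5.png",o[:,:,::-1])
E
```

```text
[115.96636757 145.63250587  93.        ]
[ 115.62107643 -146.49530838   93.        ]
[[413.9474878  197.76987231]
 [322.8463188  257.02379102]]
```

View pics/p4.png

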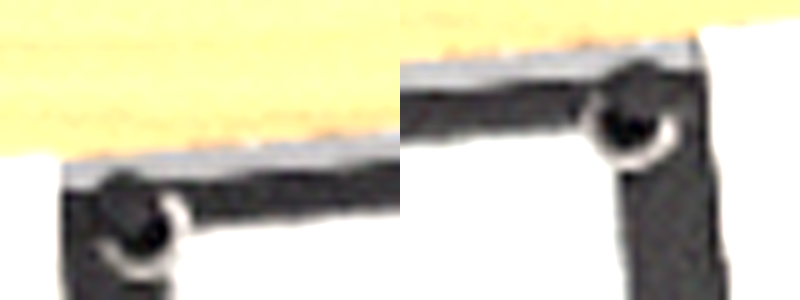

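View pics/p5.png

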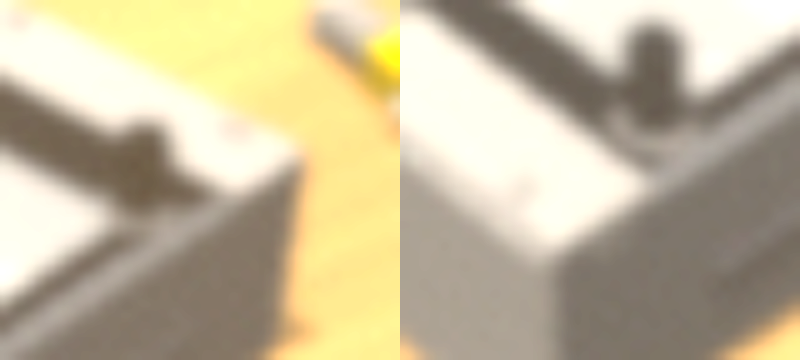

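```bash
python3 - <<'E'
from h import *
for p in px2w("top",[[236+12.5-.45,112+19.8-.45],[355+24-.45,112+8.8-.45]],.093): print(w2c(p))
# model overlay: knob home circles & front-edge line in both views
for n,s in(("top",(220,100,420,160)),("scene",(300,180,430,280))):
    im=viewer.get_image(n); S=6 if n=="scene" else 4
    u0,v0,u1,v1=s; o=cv2.resize(im[v0:v1,u0:u1],None,fx=S,fy=S,interpolation=cv2.INTER_CUBIC)
    for y in(-150,150):
        for dx,col in((0,(255,0,0)),(-5,(0,255,0))):
            a=np.linspace(0,2*np.pi,40);P=[c2w(120+dx+8*np.cos(t),y+8*np.sin(t),93) for t in a]
            q=((w2px(n,P)-[u0,v0]+.5)*S).astype(np.int32);cv2.polylines(o,[q],True,col,1)
    cv2.imwrite(f"pics/p6{n}.png",o[:,:,::-1])
print(manip.current_clock())
E
```

```text
[121.11277329 149.57930536  93.        ]
[ 121.32024317 -149.72868562   93.        ]
54.8167
```

View pics/p6top.png

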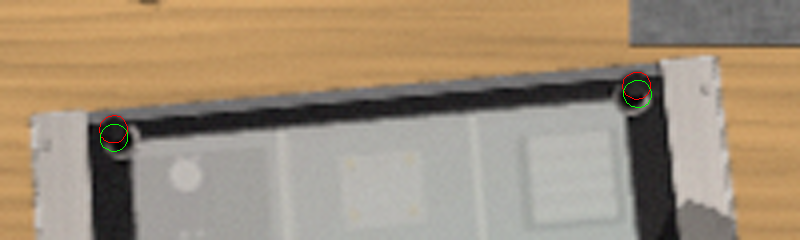

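View pics/p6scene.png

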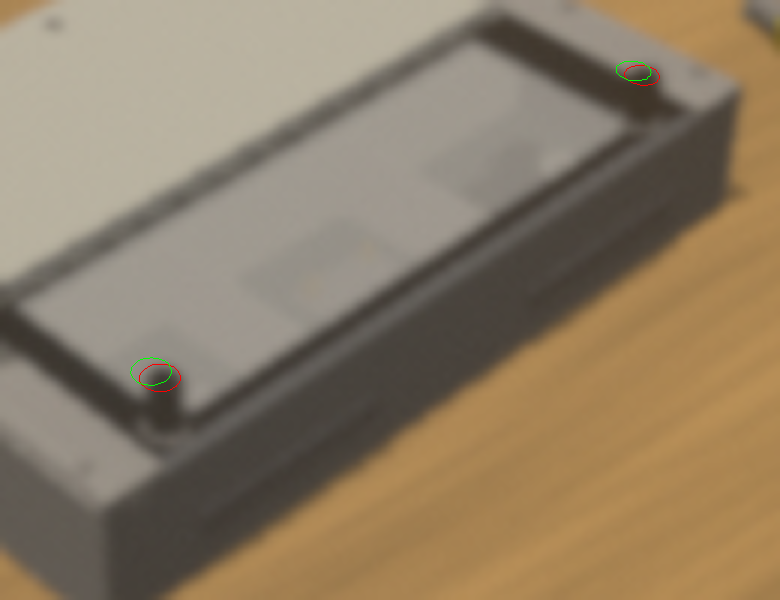

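```bash
python3 - <<'E'
from h import *
manip.move_pose(c2w(97,148,130),QC)
goto(97,148,79,.15)
for x in (101,103,104,105,106):
    goto(x,148,vel=.05); F=fx(); print(x,round(float(F),1),w2c(manip.current_tool_pos())[0])
    if F>8: break
goto(97,148,vel=.1); goto(97,148,150,.2)
manip.move_pose(c2w(-20,-330,230),QC)
crop("top",220,105,420,255,4,"p7"); crop("top",100,100,520,280,1.9,"p8")
print(manip.current_clock())
E
```

```text
101 0.7 102.05001929182504
103 3.3 102.62894451255097
104 5.9 102.82343595658517
105 8.0 102.91933254395667
106 9.7 103.04070402286419
61.05
```

View pics/p7.png

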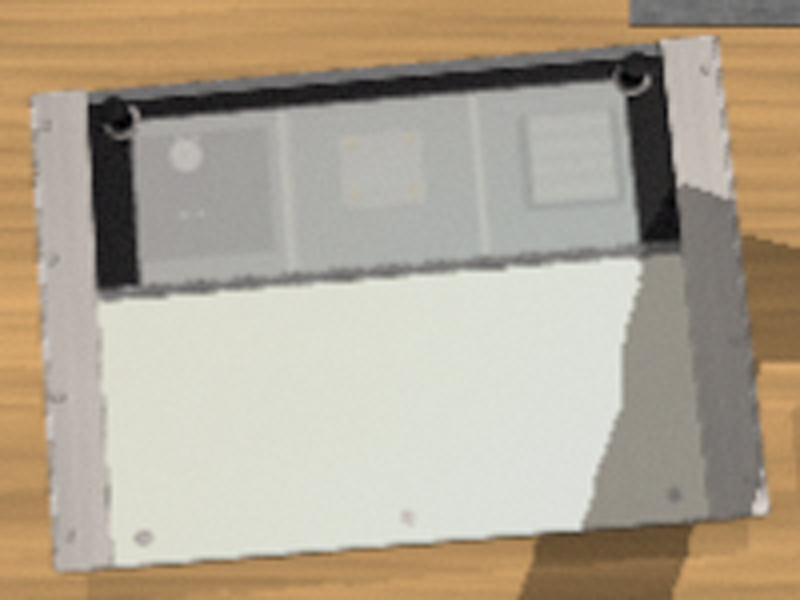

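View pics/p8.png

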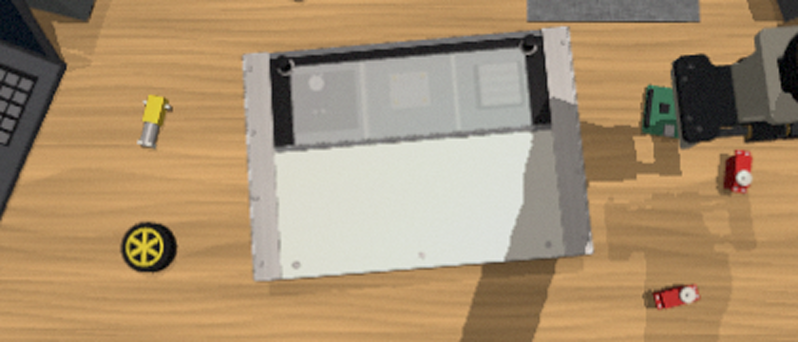

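The picture shows the panel flush with the far wall at both ends, knobs at crop (118,112) and (632,74). The servo is upright on its pad under the panel at (186,155), and the bystanders are where they were. The left end is hard against its stop.

```bash
python3 - <<'E'
from h import *
manip.hand_in(); print(manip.current_clock())
E
```

```text
the job is handed in; nothing more can be done
the job is handed in; nothing more can be done
```

The black servo is in the empty left compartment, standing upright on its rubber pad, with its long side along the case's x. The panel is shut. I handed in at about 61 s, inside the 72 s limit, and got no verdict.

- **Panel:** I walked it shut with alternating pushes at the two knobs. Readings were usually 1–6 N, and at most 9.7 N during the last check against the stop.
- **Both ends home:** Both ends gave a hard stop when pushed again. In the overhead picture before the last push at the left knob, the knobs measured x = 121.1 mm (left) and 121.3 mm (right), against 120 mm nominal. I saw no gap at the far wall, and the picture after that push looks the same.
- **Disagreement:** The tool positions at the two stops differed by about 1 mm (103.0 mm left, 103.9 mm right). I put this down to a small error in my estimate of the case's angle, since the camera shows both ends flush.
- **Jaws touched the case:** When I released the servo, the opening fingers touched the compartment walls and stopped at a 69 mm gap. The net force reading then was about 9 N sideways, but opposing presses on the two walls would cancel in it. The servo stayed upright.
- **Everything else:** The red look-alikes, wheel, gear motor, controller, battery box and caster look unmoved in the last pictures, though the gripper partly hid the controller.

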